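# Lock a pipette hanger arm onto its column stand

## Robot

A 6-joint arm with a two-finger parallel gripper is mounted at the origin on the work surface. World frame = base frame: x ahead of the robot, y to its left, z up, the work surface at z = 0. Lengths are in mm, angles in rad, forces in N, time in s.
With the tool pointing down it reaches from about 350 to 800 mm from the base axis. Payload 7.3 kg.
Tool frame: the origin (TCP) lies on the centre line of the jaws, within the pads' length; the fingertips stand 11 mm ahead of it and the grasp point (between the pads) lies 8 mm behind it (manip.nose_length is the distance from the TCP to the fingertips, in mm); x points along the fingers, y is the direction in which the jaws open and shut, and the axes are right-handed (so a half turn about x gives the same grasp; the last joint's range is limited). The gripper opens to 85 mm and grips with 20 to 120 N. Pads are 22 mm wide; open, the fingers measure 114 mm over their backs; the gripper's body (76 mm by 85 mm) begins 54 mm behind the grasp point. The pads swing forward as they close: fully open they stand 13 mm farther back than shut.
Start: joints at [-1.32, 0.342, 1.524, -0, 1.275, -0.146], TCP at [202.919, -484.218, 242.322] pointing down, gripper open.
Joint ranges: [-2.53, 2.53], [-0.77, 2.02], [0.04, 2.7], [-1, 4.14], [0.28, 2.66], [-3.11, 3.11]. Speed limits (rad/s): [2.57, 2.57, 3.14, 3.14, 3.14, 3.14].

## Interface

Orientations are given as a rotation vector (axis times angle).
In Python, from rig import manip gives the robot as it stands. Calls block until the motion is done:
- manip.move_pose(position, orientation): joint-space move of the TCP to a pose.
- manip.line_to(position, velocity=150, ori=None): straight line of the TCP; ori=None keeps the orientation; velocity is the mean speed in mm/s.
- manip.set_joints(angles): joint-space move.
- manip.set_gripper(opening, force=None): opening from 0.0 (shut) to 1.0 (fully open); force is the grip in N (None keeps the last); returns when the fingers have stopped.
- manip.dwell(seconds).
- manip.solve_ik(position, orientation): joint angles nearest the present ones, or None.
- manip.get_image(name): name is "scene" or "top" or "wrist"; returns (picture, depth): 480x640x3 uint8, red, green, blue; 480x640 float32, mm along the optical axis (not along the pixel's ray), 0 where there is no reading.
- manip.camera_model(name): a dict with "camera_matrix" (3x3 intrinsics, pixels), "distortion" ([k1, k2, p1, p2, k3] as OpenCV has them; the pictures are not rectified), "position" and "attitude" of the camera in the world. Camera axes: x right, y down, z forward; pixel columns grow to the right and rows downward; lengths in mm; the calibration is good to about 2 mm. A picture is of the moment at which its call begins: read the wrist's pose just before it. camera_model takes no time and is no camera call; for the wrist camera it gives the pose at the moment of the call.
A pose or a line that the arm cannot do raises manip.PlanningError and nothing moves.
- manip.close_job(): hands the job in, once; it reports no verdict.
Trained networks look in the newest picture that a camera, given by its name, has taken for a name from the list of things; names that differ only in an ending like _2 or _b are one class to them, and where a whole thing is asked for, a point or a joint stands for the part that bears it (a point fixed in the world has none). Each returns a list of dicts, best first, with "score" (0 to 1); they miss things now and then, are a little off and sometimes report something else, mostly with a low value. They report only what shows in the picture. A call takes as long as a camera call. They do not tell look-alikes from the thing itself.
- manip.masks_of(camera, label): "pixels" (480x640 bool, what is visible of it) and "bbox" ([left, top, right, bottom] in pixels, round what is visible of it).
- manip.tip_of(camera, label): "at" ([column, row] in pixels: a listed point, or the origin of a listed thing).
Readings, each from a call of its own:
- manip.current_time(): time.
- manip.current_qpos(): joint angles.
- manip.current_qd(): joint speeds.
- manip.current_tau(): joint torques, N m.
- manip.current_tool_pos(): TCP position.
- manip.current_tcp_rot(): TCP orientation.
- manip.current_force(): force on the tool from outside, world axes, zero at the start.
- manip.current_ft_torque(): the same for the moment, N m.
- manip.current_gripper_width(): opening from 0.0 (shut) to 1.0 (fully open).
Only numpy, scipy, OpenCV 4.12 (cv2) and the standard library are available. Lean on these libraries where they do the work, as an engineer would, in place of code of your own. Each camera call takes 0.05 s, during which the arm holds its last target. There are 200 camera calls.

## Task

Draw the grey hanger arm out of the channel under the low riser, lay it down clear on the bench, let go and take it again by its bar, then slide its open collar sideways onto the stand's steel column so that it lies flat and fully home on the ledge with its bar straight along the rib. Then turn the black cam knob clockwise until the sprung bolt drops into the cam's notch and so shoots in behind the collar, and let go. Leave the other things on the bench where they are.

Things in the scene. Friction and masses are not known exactly. Their poses are not given: they have to be found in the camera images.
- hanger: Grey plastic hanger arm lying flat, 155 mm long, 20 mm thick, 0.15 kg: an open C collar 54 mm wide at one end, a straight bar 22 mm wide at the other. Origin on the collar's axis at the underside; z up; +x points out through the collar's gap; the bar runs along -x, from 27 to 131 mm behind the origin. At the start it lies on the bench, the bar hidden in the riser's channel, only the collar outside.
- hanger_gap (a point): Middle of the collar's gap, 17 mm ahead of the collar's axis, 10 mm above its underside; axes as hanger. The gap is 20 mm wide, between round lips of 7 mm radius (foremost points 24 mm ahead of the axis). Inside, the collar is 24 mm wide, its back wall 9.5 mm behind the axis. Its outer flanks are flat and parallel, 54 mm apart, from 27 mm behind to 16 mm ahead of the axis.
- hanger_bar (a point): On the top face of the hanger's bar, 80 mm behind the collar's axis: where to take the hanger for fitting, fingers on either side of the 22 mm bar (beside the collar the ledge and column leave no room for a gripper). The centre of mass lies about 20 mm nearer the collar. Axes as hanger.
- riser: Low grey bench riser, fixed, 130 mm deep, 120 mm wide, deck 42 mm high with a clear well plate 14 mm thick fixed on it. A channel 40 mm wide, 32 mm high and 120 mm long, floored by the bench, runs in under the deck. Origin: centre of the channel's mouth, on the bench; +x points out of the mouth, the way the hanger is drawn out.
- stand: Fixed column stand. Origin: on the column's axis at bench level; z up. Grey base 14 mm thick, x -102 to +48 mm, y -60 to +195 mm. Upright round steel column, 16 mm thick, top 132 mm above the bench. The collar comes on moving along the stand's +x; the fitted hanger has the stand's own direction, its bar along -x. Bolt and cam knob stand on the +y side.
- column_foot (a point): Axis of the column at the top of the ledge, 40 mm above the bench; axes as stand. The fitted hanger's origin lies here. The ledge is flat aluminium, x -48 to +32 mm, y -45 to +45 mm; from it a rib 12 mm wide, with the same top, runs along -x to 98 mm from the column: the bar rests on it and fingers can straddle bar and rib.
- cam (a joint): Cam knob angle in rad about the vertical, growing as it turns clockwise seen from above. Range 0 to 3.1; it stays where it is left (friction about 0.1 N m). Starts between 0.3 and 1.1. The cam's notch meets the follower at 2.2. In the stand's frame the knob's bar lies at (2.2 - angle) rad from x, counter-clockwise seen from above: parallel to x when the notch is there.
- cam_grip (a point): On the cam knob's axis, 84 mm above the bench, where to take it; 37.5 mm behind (-x) and 105 mm to the +y side of the column. The knob is a black upright bar 60 mm long, 16 mm thick, 62 to 92 mm above the bench, with free room above, on a dark steel cam disc of 64 mm diameter with one V-shaped notch in its rim, square to the bar. The point's axes turn with the knob.
- bolt (a joint): Travel in m of the sprung steel bolt along the stand's -y, towards the hanger: about 0 while the cam's rim holds it back, about 0.013 when its follower pin, on the far (+y) side of the cam, has dropped into the notch. Its spring pushes with 5 to 7 N. The notch then holds the knob in place.
- bolt_nose (a point): Tip of the bolt's round nose (14 mm wide, 42 to 58 mm above the bench), 37.5 mm behind the column in the stand's frame. Held back, it is 33 mm to the +y side of the stand's x axis (6 mm clear of the collar passing in); dropped in, 20 mm, just behind the fitted collar's shoulder. It cannot drop in fully unless the collar is home.
- tip_box: Bystander: green box with yellow rack of pipette tips, 120 x 85 x 63 mm. Origin under its centre.
- tube_rack: Bystander: violet tube rack, 110 x 70 x 44 mm. Origin under its centre.
- bottle: Bystander: white bottle, 68 mm diameter, 150 mm high. Origin under its centre.
- dish: Bystander: closed glass dish, 90 mm diameter, 15 mm high. Origin under its centre.
- screw_cap: Bystander: blue screw cap, 40 mm diameter, 16 mm high. Origin under its centre.
- beaker: Bystander: glass beaker, 70 mm diameter, 85 mm high. Origin under its centre.
- lid_tray: Bystander: clear flat well plate, 125 x 85 x 16 mm. Origin under its centre.
Mind the look-alikes: they are no part of the job. Of the things that look like the hanger, the largest one is meant.

How it is judged (in metres and radians):
On the way, in this order (a step that is already met when the one before it is completed fails the run):
1. the hanger lies on the bench, clear of the riser, let go of (x of hanger in the frame of riser above 0.125 m and height (world z) of hanger below 0.006 m and contact force between the fingers and hanger below 0.2 N), for 0.2 s.
2. the hanger's collar is home on the column, flat on the ledge, with the bolt still held back (horizontal distance between hanger and column_foot below 0.008 m and z of hanger in the frame of column_foot between -0.004 and 0.004 m and angle between hanger's own z axis and vertical below 0.1 rad and angle between the x axis of hanger and the x axis of stand, either way round below 0.2 rad and value of joint bolt below 0.005 m), for 0.2 s.
3. the bolt has dropped into the cam's notch, behind the collar (horizontal distance between hanger and column_foot below 0.008 m and z of hanger in the frame of column_foot between -0.004 and 0.004 m and angle between hanger's own z axis and vertical below 0.1 rad and angle between the x axis of hanger and the x axis of stand, either way round below 0.2 rad and value of joint bolt above 0.0105 m), for 0.2 s.
At the end, for the whole second after the job is handed in: The hanger rests with its collar around the column (origin within 8 mm of the column's axis, underside within 4 mm of the ledge's top, flat within 0.1 rad, bar along the rib within 0.2 rad), the bolt has dropped in by more than 10.5 mm, and hanger and knob are at rest (all of step 3 and linear speed of hanger below 0.02 m/s and velocity of joint cam below 0.1 rad/s); the robot touches nothing.
It fails at once if a bystander is moved by more than 30 mm (distance of any of tip_box, tube_rack, bottle, dish, screw_cap, beaker, lid_tray from where it was at the start of the episode above 0.03 m).
It also fails if it takes over 72 s, if anything falls off the work surface, if the arm or the gripper's body presses on something with over 40 N, if the wrist force passes 120 N, or if a joint passes its speed limit or range.

## Working session

There is one attempt and no reset: what is moved stays moved. The work goes in short steps, each a Python script; the robot and the scene stay as the last script left them, time stands still between calls to the robot, and variables do not carry over. Pictures are saved under pics/ and viewed, about 8 in all and at most 12, crops included, and the job is handed in when it is done.

```bash
ls; mkdir -p pics; cat > h.py <<'E'
import numpy as np, cv2
from rig import manip
from scipy.spatial.transform import Rotation as R
def cam(n):
    c=manip.camera_model(n); K=np.array(c["camera_matrix"],float); D=np.array(c["distortion"],float)
    a=np.array(c["attitude"],float); Rm=a if a.shape==(3,3) else R.from_rotvec(a).as_matrix()
    return K,D,np.array(c["position"],float),Rm
def rays(c,px):
    K,D,p,Rm=c
    u=cv2.undistortPoints(np.array(px,float).reshape(-1,1,2),K,D).reshape(-1,2)
    return np.c_[u,np.ones(len(u))]
def atz(c,px,z):
    d=rays(c,px)@c[3].T; return c[2]+d*((z-c[2][2])/d[:,2])[:,None]
def atd(c,px,depth):
    px=np.array(px).reshape(-1,2).astype(int); d=depth[px[:,1],px[:,0]]
    return c[2]+(rays(c,px)*d[:,None])@c[3].T
def proj(c,P):
    K,D,p,Rm=c
    q=(np.array(P,float).reshape(-1,3)-p)@Rm
    return cv2.projectPoints(q,np.zeros(3),np.zeros(3),K,D)[0].reshape(-1,2)
def save(n,im): cv2.imwrite("pics/"+n,cv2.cvtColor(im,cv2.COLOR_RGB2BGR))
E
python3 - <<'E'
from h import *
print(manip.camera_model("top"));print(manip.camera_model("scene"));print(manip.nose_length)
print(manip.current_tcp_rot(), R.from_rotvec(manip.current_tcp_rot()).as_matrix().round(3))
for n in ("top","scene"):
    im,d=manip.get_image(n); save(n+"0.png",im); c=cam(n); np.savez(n+"0.npz",im=im,d=d)
    for l in ["hanger","hanger_gap","hanger_bar","riser","stand","column_foot","cam_grip","bolt_nose"]:
        for t in manip.tip_of(n,l): print(n,l,np.round(t["at"],1),round(t["score"],2))
    for l in ["hanger","riser","stand","cam"]:
        for t in manip.masks_of(n,l): print(n,"mask",l,t["bbox"],round(t["score"],2),t["pixels"].sum())
E
```

```text
pics
{'camera_matrix': array([[506.95108788,   0.        , 324.2432132 ],
       [  0.        , 506.95108788, 241.8097961 ],
       [  0.        ,   0.        ,   1.        ]]), 'distortion': array([-0.05911582,  0.        ,  0.        ,  0.        ,  0.        ]), 'position': array([ 420.6724544 ,  -67.80799866, 1181.63443011]), 'attitude': array([-2.13344878,  2.13848591, -0.12246557])}
{'camera_matrix': array([[584.83124389,   0.        , 306.30559676],
       [  0.        , 584.83124389, 235.31188694],
       [  0.        ,   0.        ,   1.        ]]), 'distortion': array([0.03631185, 0.        , 0.        , 0.        , 0.        ]), 'position': array([1219.98161836,  994.34093923,  996.85003837]), 'attitude': array([-0.71888119, -2.49643858,  1.27161562])}
11.0
[ 2.0041236   0.40452414 -2.00424088] [[-0.     0.386 -0.922]
 [ 0.002 -0.922 -0.386]
 [-1.    -0.002 -0.   ]]
top hanger [393.7 339.5] 0.91
top hanger [521.  227.4] 0.7
top hanger_gap [516.9 232.8] 0.96
top hanger_gap [388.7 345.2] 0.81
top hanger_gap [414.9 260. ] 0.65
top hanger_bar [421.3 331.5] 0.97
top hanger_bar 
[... 934 characters left out ...]
scene hanger_bar [324.  208.5] 0.65
scene hanger_bar [203.7 188.7] 0.4
scene riser [271.2 215.6] 0.91
scene stand [321.9 306.8] 0.62
scene column_foot [322.7 293.3] 0.75
scene bolt_nose [345.4 293.3] 0.5
scene mask hanger [267.8, 206.6, 291.4, 230.9] 0.84 319
scene mask hanger [314.8, 204.9, 346.9, 218.8] 0.72 209
scene mask hanger [213.7, 190.2, 229.8, 200.8] 0.69 96
scene mask hanger [192.6, 180.9, 218.0, 230.5] 0.43 1032
scene mask riser [243.0, 183.0, 293.8, 221.5] 0.95 1451
scene mask riser [351.7, 289.1, 378.0, 321.8] 0.18 612
scene mask stand [295.9, 265.7, 407.6, 361.5] 0.89 5018
scene mask cam [351.2, 289.9, 380.2, 321.5] 0.76 617
scene mask cam [228.0, 301.2, 280.9, 341.8] 0.35 921
```

```bash
python3 - <<'E'
from h import *
z=np.load("top0.npz"); im=z["im"]
save("topc.png",cv2.resize(im[170:370,130:580],None,fx=1.75,fy=1.75,interpolation=cv2.INTER_CUBIC))
E
```

```text
(no output)
```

View pics/top0.png

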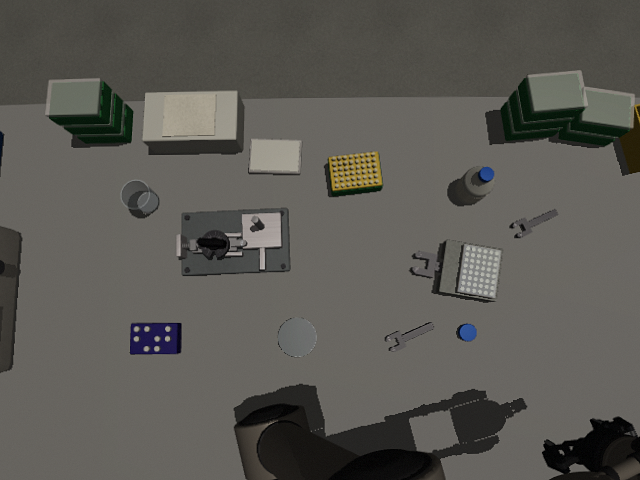

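View pics/topc.png

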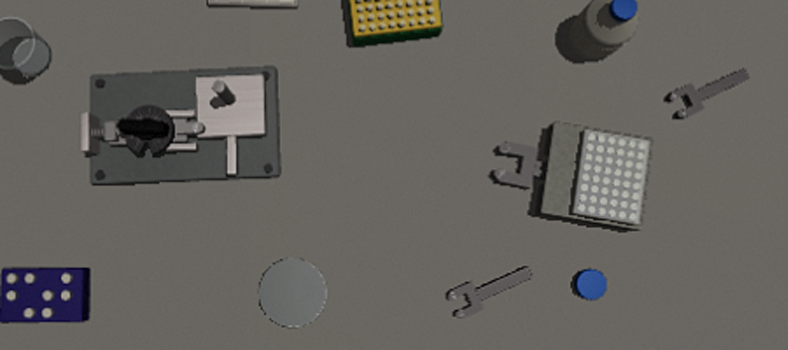

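Top picture: collar-like things are at (396,340) (small, loose, in front), (521,227) (small, loose, right) and (425,263) (the largest, its bar under the riser at (470,268)). By the description the one in the riser is meant. The stand is at (235,241), with the column at about (259,226) and the knob at (212,243). Next I'll take wrist close-ups.

```bash
python3 - <<'E'
from h import *
z=np.load("top0.npz"); c=cam("top")
print("collar",atz(c,[[425,263],[414,254],[414,272]],20).round(1).tolist())
print("foot",atz(c,[[262.7,227.8]],40).round(1), "cam",atz(c,[[207.9,243.1]],84).round(1))
print("rib",atz(c,[[263,249],[263,271]],40).round(1).tolist())
print("riser corners deck",atz(c,[[446,240],[439,297]],42).round(1).tolist())
W=cam("wrist"); t=manip.current_tool_pos(); Rt=R.from_rotvec(manip.current_tcp_rot()).as_matrix()
print("wrist cam in tool", (Rt.T@(W[2]-t)).round(1),"\n",(Rt.T@W[3]).round(3),"\n",W[0].round(1),W[1])
E
```

```text
collar [[535.5, -268.3, 20.0], [556.4, -243.6, 20.0], [514.9, -242.6, 20.0]]
foot [[615.8 103.7  40. ]] cam [[574.7 218.2  84. ]]
rib [[566.8, 102.2, 40.0], [516.5, 101.4, 40.0]]
riser corners deck [[585.4, -313.5, 42.0], [457.0, -293.7, 42.0]]
wrist cam in tool [-131.3   -0.2  -75.6] 
 [[-0.001 -0.291  0.957]
 [ 1.    -0.001  0.   ]
 [ 0.001  0.957  0.291]] 
 [[426.5   0.  324.2]
 [  0.  426.5 237.4]
 [  0.    0.    1. ]] [-0.07812707  0.          0.          0.          0.        ]
```

```bash
cat >> h.py <<'E'
def ori(a):
    y=np.array([np.cos(a),np.sin(a),0]); x=np.array([0,0,-1.])
    return R.from_matrix(np.c_[x,y,np.cross(x,y)]).as_rotvec()
E
python3 - <<'E'
from h import *
def look(n,p,a,labels):
    manip.move_pose(p,ori(a)); manip.dwell(.3)
    c=cam("wrist"); im,d=manip.get_image("wrist"); np.savez(n+".npz",im=im,d=d,K=c[0],D=c[1],p=c[2],R=c[3]); save(n+".png",im)
    for l in labels:
        for t in manip.tip_of("wrist",l): print(n,l,np.round(t["at"],1),round(t["score"],2))
    print(manip.current_time(),manip.current_tool_pos(),manip.current_qpos())
look("w1",[540,-262,180],-0.15,["hanger","hanger_gap","riser"])
look("w2",[580,125,190],-np.pi/2,["stand","column_foot","cam_grip","bolt_nose"])
E
```

```text
w1 hanger [ 74.1 164.4] 0.95
w1 hanger [315.3 214.9] 0.84
w1 hanger [444.6 443.9] 0.75
w1 hanger_gap [439.8 441.5] 0.85
w1 hanger_gap [ 51.7 152. ] 0.6
3.3083 [ 539.92092486 -262.14608992  180.02048856] [-5.79635585e-01  5.30802200e-01  1.39906344e+00 -9.74016579e-06
  1.21168686e+00 -4.29354605e-01]
w2 stand [301.5 226.7] 0.72
w2 stand [347.7 162.6] 0.59
w2 column_foot [350.8 168. ] 0.58
w2 column_foot [428.6 429.6] 0.57
w2 column_foot [349.8 159.6] 0.29
w2 cam_grip [179.2 244.8] 0.85
w2 bolt_nose [302.8 226.8] 0.78
5.6667 [579.99587412 124.95171485 190.00196192] [8.30547543e-02 5.09593697e-01 1.40661909e+00 1.73772190e-05
 1.22540527e+00 1.65390093e+00]
```

View pics/w1.png

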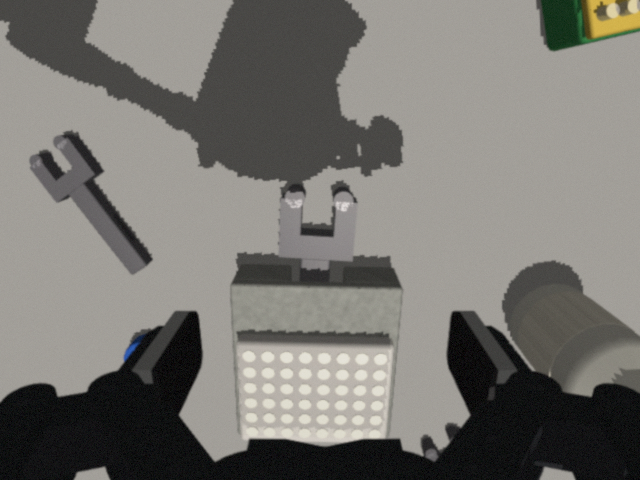

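View pics/w2.png

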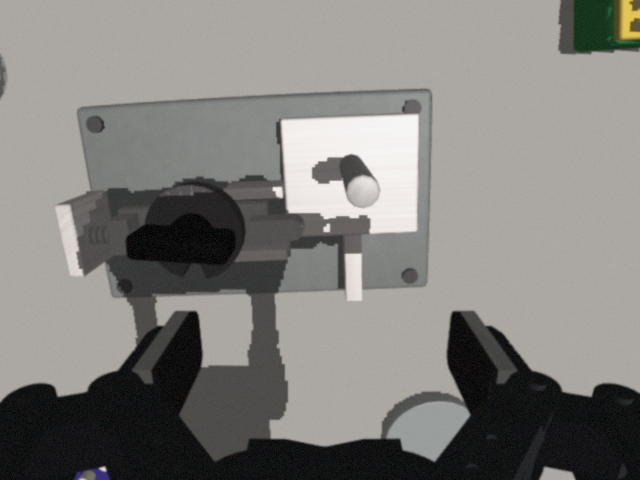

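w1 shows the wanted collar at (318,225), lips at (294,195) and (342,195), emerging from the riser at (317,310), with a small look-alike at (70,180). w2 shows the ledge (281–418, 115–232), the column from foot (350,165) to top (363,190), the rib (353,270) and the knob bar at (180,245).

```bash
cat >> h.py <<'E'
def cloud(n):
    z=np.load(n+".npz"); c=(z["K"],z["D"],z["p"],z["R"]); d=z["d"]
    v,u=np.mgrid[0:480,0:640]; px=np.c_[u.ravel(),v.ravel()]
    P=c[2]+(rays(c,px)*d.ravel()[:,None])@c[3].T
    P[d.ravel()<=0]=np.nan
    return P.reshape(480,640,3),z["im"],c
E
python3 - <<'E'
from h import *
P,im,c=cloud("w1")
def near(P,x,y,r,z0,z1):
    return (np.hypot(P[...,0]-x,P[...,1]-y)<r)&(P[...,2]>z0)&(P[...,2]<z1)
print("z at bench",P[60:120,480:520,2].mean(), "collar z",P[240,290],P[240,345])
m=near(P,535,-262,70,14,27); k=P[m]; print(m.sum(), "z",np.median(k[:,2]))
ps=lambda a:np.percentile(a,[0.5,2,50,98,99.5]).round(1)
(cx,cy),(w,h),a=cv2.minAreaRect(k[:,:2].astype(np.float32)); print("collar rect",cx,cy,w,h,a)
# riser deck front edge
m=near(P,535,-340,90,38,48); k=P[m]; print("deck",m.sum(),cv2.minAreaRect(k[:,:2].astype(np.float32)))
m=near(P,535,-380,120,50,62); k=P[m]; print("plate",m.sum(),np.median(k[:,2]))
for q in ([294,195],[342,195]): print(atz(c,[q],20).round(1))
P,im,c=cloud("w2")
print("bench",P[40:80,450:520,2].mean())
m=near(P,616,104,90,34,46)&(im.min(2)>150); k=P[m]; print("ledge",m.sum(),np.median(k[:,2]))
u=k[k[:,0]>583]; print("ledge",cv2.minAreaRect(u[:,:2].astype(np.float32)))
r=k[k[:,0]<565]; print("rib",cv2.minAreaRect(r[:,:2].astype(np.float32)),np.median(r,0))
m=near(P,616,104,30,122,140); k=P[m]; print("col",m.sum(),k.mean(0),cv2.minEnclosingCircle(k[:,:2].astype(np.float32)))
m=near(P,575,218,50,86,97); k=P[m]; print("knob",m.sum(),k.mean(0),cv2.minAreaRect(k[:,:2].astype(np.float32)))
m=near(P,575,150,150,8,18); k=P[m]; print("base",m.sum(),cv2.minAreaRect(k[:,:2].astype(np.float32)))
E
```

```text
z at bench nan collar z [ 514.22589079 -274.6994483    19.8687058 ] [nan nan nan]
5103 z 19.716903205654546
collar rect 531.653076171875 -274.6038513183594 70.26348114013672 111.95716857910156 81.8225326538086
deck 9530 ((519.09375, -358.254150390625), (113.18035125732422, 120.61697387695312), 79.92137145996094)
plate 15278 55.79210629763516
[[ 522.7 -242.9   20. ]]
[[ 555.6 -247.9   20. ]]
bench nan
ledge 12866 39.65122109483798
ledge ((616.4918212890625, 111.4352035522461), (69.56893920898438, 97.67591857910156), 1.7940489053726196)
rib ((542.2810668945312, 104.45207977294922), (32.39862060546875, 11.738805770874023), 2.4937310218811035) [542.76646986 104.51641388  39.56923647]
col 999 [620.26567259 108.1055919  130.97322879] ((619.618408203125, 107.79767608642578), 7.959549903869629)
knob 2775 [579.10933314 209.86348514  91.74479147] ((577.8472900390625, 210.98861694335938), (59.81709671020508, 16.74977684020996), 87.24999237060547)
base 33772 ((590.1322021484375, 172.08352661132812), (150.2266845703125, 251.24920654296875), 2.2757437229156494)
```

```bash
cat >> h.py <<'E'
from scipy.optimize import minimize
def hpose(P,guess,z=(14,26)):
    """fit top-face points of the hanger collar to its outline; guess [x,y,yaw]"""
    x,y,a=guess
    from itertools import product
    m=(np.hypot(P[...,0]-x,P[...,1]-y)<60)&(P[...,2]>z[0])&(P[...,2]<z[1])
    k=P[m][:,:2]
    def loc(g):
        d=k-g[:2]; c,s=np.cos(g[2]),np.sin(g[2]); return np.c_[d@[c,s],d@[-s,c]]
    for _ in range(5):
        def cost(yaw):
            l=loc([x,y,yaw]); l=l[(l[:,0]>-24)&(l[:,0]<15)]
            return sum(np.ptp(np.percentile(l[abs(l[:,0]-b)<2.5][:,1],[1.5,98.5])) for b in (-20,-15,-10,-5,0,5,10,14))
        ls=np.linspace(a-.12,a+.12,97)
        # yaw by flank edges line fit
        l=loc([x,y,a]); xs=[];lo=[];hi=[]
        for b in np.arange(-23,14,3):
            q=l[(abs(l[:,0]-b)<2)][:,1]
            if len(q)>15: xs.append(b);lo.append(np.percentile(q,1.5));hi.append(np.percentile(q,98.5))
        lo,hi=np.array(lo),np.array(hi)
        pl,ph=np.polyfit(xs,lo,1),np.polyfit(xs,hi,1)
        da=np.arctan((pl[0]+ph[0])/2); a+=da; off=(pl[1]+ph[1])/2
        x+=-np.sin(a)*off; y+=np.cos(a)*off
        l=loc([x,y,a]); w=(abs(l[:,1])>14)&(abs(l[:,1])<20)
        f=np.percentile(l[w][:,0],99.5)-24
        x+=np.cos(a)*f; y+=np.sin(a)*f
    l=loc([x,y,a]); s=(abs(l[:,1])>14)&(abs(l[:,1])<25)
    return (x,y,a),dict(width=np.median(hi-lo),slopes=(pl[0],ph[0]),back=np.percentile(l[s][:,0],.5),inner=np.percentile(l[(abs(l[:,1])<6)&(l[:,0]>-26)][:,0],99))
E
python3 - <<'E'
from h import *
P,im,c=cloud("w1")
m=np.isfinite(P[...,0]); r=np.deg2rad(79.92); rx=np.array([np.cos(r),np.sin(r)])
F=np.array([529.,-302.5])
out=((P[...,:2]-F)@rx)<3
Q=P.copy(); Q[out]=np.nan
print(hpose(Q,(535,-266,1.41)))
g=hpose(Q,(535,-266,1.41))[0]
print("x in riser", (np.array(g[:2])-F)@rx, "lateral",(np.array(g[:2])-F)@[-rx[1],rx[0]])
E
```

```text
((np.float64(535.6821319866318), np.float64(-265.2373638783633), np.float64(1.3570256142289092)), {'width': np.float64(52.78039606551634), 'slopes': (np.float64(-0.017761033247578783), np.float64(0.017510426105023028)), 'back': np.float64(-26.87915277416169), 'inner': np.float64(-9.371334406053498)})
x in riser 37.85698971668002 lateral -0.05716827316299629
```

```bash
python3 - <<'E'
from h import *
x,y,a=535.7,-265.2,1.357; o=ori(a-np.pi/2)
rx=np.array([np.cos(1.395),np.sin(1.395)])
manip.set_gripper(1.0,40)
manip.move_pose([x,y,130],o); manip.line_to([x,y,14],100)
print(manip.current_force())
manip.set_gripper(0.3,40); print("w",manip.current_gripper_width(),manip.current_force())
p=np.array([x,y])+rx*105
manip.line_to([p[0],p[1],14],70); print("w",manip.current_gripper_width(),manip.current_force())
manip.set_gripper(1.0); manip.dwell(.3)
manip.line_to([p[0],p[1],180],150)
b=p-80*np.array([np.cos(a),np.sin(a)])*0.4
manip.move_pose([b[0],b[1],190],o); manip.dwell(.3)
c=cam("wrist"); im,d=manip.get_image("wrist"); np.savez("w3.npz",im=im,d=d,K=c[0],D=c[1],p=c[2],R=c[3]); save("w3.png",im)
P,_,_=cloud("w3")
print(p); print(hpose(P,(p[0],p[1],a)))
print(manip.current_time())
E
```

```text
[ 0.14503073  0.25306163 -0.25889386]
w 0.6220335750880476 [-1.05601761 -0.18564664  5.33206464]
w 0.6229711142417623 [ 0.3488887  -1.74004152  7.05369591]
[ 554.06368588 -161.81830413]
((np.float64(555.8534064724868), np.float64(-162.4992544871262), np.float64(1.3408752904529078)), {'width': np.float64(53.00514927683098), 'slopes': (np.float64(-0.017817554107178037), np.float64(0.017817560819422304)), 'back': np.float64(-26.581887300192783), 'inner': np.float64(-9.359948587887452)})
13.6
```

View pics/w3.png

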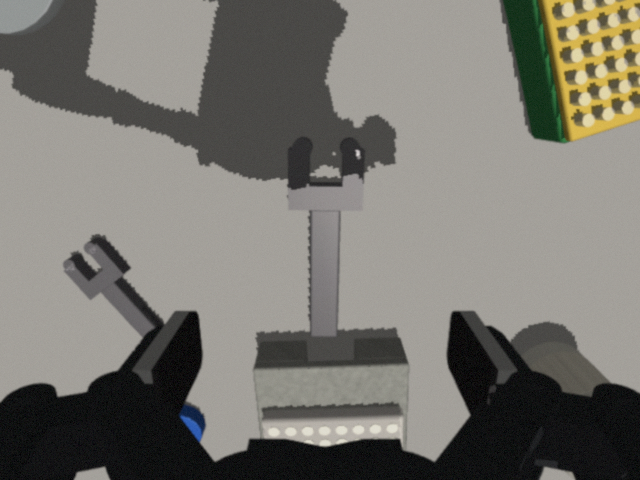

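w3 shows the hanger out on the bench, collar at (325,180), bar going down to (325,330), clear of the riser. Next I'll take the bar and hover over the column for a joint view of collar and column.

```bash
python3 - <<'E'
from h import *
P,_,_=cloud("w3")
x,y,a=555.85,-162.5,1.341
def loc(Q): 
    d=Q[...,:2]-[x,y]; return d@[np.cos(a),np.sin(a)],d@[-np.sin(a),np.cos(a)]
u,v=loc(P); m=(abs(v)<20)&(P[...,2]>16)&(P[...,2]<24)
mids=[(b,np.percentile(v[m&(abs(u-b)<2)],[2,98]).mean()) for b in range(-120,-35,10)]
pf=np.polyfit(*np.array(mids).T,1); print("bar slope/off",pf, "at -80",np.polyval(pf,-80))
a2=a+np.arctan(pf[0])*.7; 
# camera lateral bias ~1.9 mm along tool +y: split, fingers self-centre
b=np.array([x,y])-80*np.array([np.cos(a2),np.sin(a2)])+ (np.polyval(pf,-80)*.5+1.0)*np.array([-np.sin(a2),np.cos(a2)])
o=ori(a2-np.pi/2); print(b,a2)
manip.set_gripper(0.75); manip.line_to([b[0],b[1],100],200,o); manip.line_to([b[0],b[1],14],120)
manip.set_gripper(0.0,60); print("w",manip.current_gripper_width(),manip.current_force())
manip.line_to([b[0],b[1],175],150); print("w",manip.current_gripper_width(),manip.current_force())
s=.042; h=np.array([619.6,107.8]); t=h-80*np.array([np.cos(s),np.sin(s)])
manip.move_pose([t[0],t[1],175],ori(s-np.pi/2)); manip.line_to([t[0],t[1],158],100); manip.dwell(.4)
c=cam("wrist"); im,d=manip.get_image("wrist"); np.savez("w4.npz",im=im,d=d,K=c[0],D=c[1],p=c[2],R=c[3]); save("w4.png",im)
print(manip.current_time(),manip.current_qpos())
E
```

```text
bar slope/off [-0.00219214 -0.41506124] at -80 -0.23969038668597278
[ 536.65144301 -240.16717506] 1.339465507461167
w 0.24278755945883648 [-0.17020556  0.23882487  6.04848667]
w 0.23812225431690923 [-0.76412232 -0.48642981 -2.16347246]
19.5833 [5.17210817e-02 4.66322028e-01 1.57751412e+00 1.75980670e-06
 1.09740601e+00 1.58052228e+00]
```

View pics/w4.png

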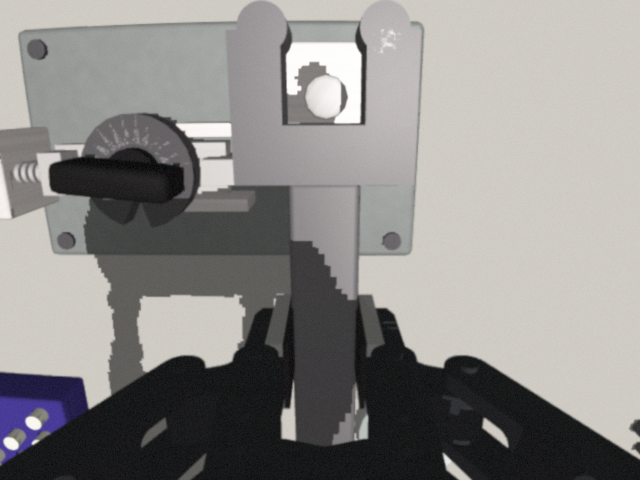

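w4 shows the held hanger, collar around (322,90), with the column top at (326,97) visible through the collar slot and slightly right of its centre line.

```bash
python3 - <<'E'
from h import *
P,im,c=cloud("w4")
k=P[130:180,250:400]; print("collar z",np.nanmedian(k[...,2]))
# tilt of the top face
pts=P[100:300,240:410].reshape(-1,3); pts=pts[np.isfinite(pts[:,0])&(abs(pts[:,2]-np.nanmedian(k[...,2]))<8)]
A=np.c_[pts[:,:2]-pts[:,:2].mean(0),np.ones(len(pts))]; print("plane",np.linalg.lstsq(A,pts[:,2],rcond=None)[0])
zt=np.nanmedian(k[...,2])
print("held",hpose(P,(619.6,107.8,.042),(zt-6,zt+6)))
m=(np.hypot(P[...,0]-619,P[...,1]-108)<20)&(abs(P[...,2]-131)<5)
q=P[m]; print(m.sum(),q.mean(0),cv2.minEnclosingCircle(q[:,:2].astype(np.float32)),cv2.fitEllipse(q[cv2.convexHull(q[:,:2].astype(np.float32),returnPoints=False).ravel()][:,:2].astype(np.float32)))
# circle in image (bright disc) projected to z=131
v,u=np.nonzero(m); print("img",atz(c,[[u.mean(),v.mean()]],131.).round(2),u.mean(),v.mean())
print("inner walls row 60/110:",[atz(c,[[np.nonzero((abs(P[r,270:380,2]-zt)>6)|np.isnan(P[r,270:380,2]))[0].min()+270,r],[np.nonzero((abs(P[r,270:380,2]-zt)>6)|np.isnan(P[r,270:380,2]))[0].max()+270,r]],zt)[:,1].round(2).tolist() for r in (60,80,100,115)])
E
```

```text
collar z 163.14258845840294
plane [1.10591190e-03 6.71279917e-05 1.63096765e+02]
held ((np.float64(619.6748729036661), np.float64(108.67577019901097), np.float64(0.042207725820935814)), {'width': np.float64(52.906876398141634), 'slopes': (np.float64(-0.012259777846096468), np.float64(0.012268010338823524)), 'back': np.float64(-26.22326752985851), 'inner': np.float64(-9.18233096391954)})
1538 [619.31849164 107.80274162 131.47632596] ((619.3975830078125, 107.78176879882812), 7.951509475708008) ((619.2991943359375, 107.77967071533203), (15.46700382232666, 15.7057523727417), 161.12582397460938)
img [[619.35 107.8  131.  ]] 325.851755526658 96.56631989596879
inner walls row 60/110: [[120.53, 97.96], [120.14, 97.63], [120.04, 97.29], [119.68, 97.02]]
```

```bash
python3 - <<'E'
from h import *
s=.042; U=np.array([np.cos(s),np.sin(s)]); h=np.array([619.3,106.93])
def T(dx): return h+(dx-80)*U
def go(dx,z,v):
    p=T(dx); manip.line_to([p[0],p[1],z],v)
go(-58,158,150); go(-58,57,120); manip.dwell(.2); f0=manip.current_force(); print(f0)
for dx in (-36,-26,-16,-8,-3,0.5):
    go(dx,57,50); print(dx,(np.array(manip.current_force())-f0).round(2),manip.current_tool_pos().round(2))
go(0.5,54.8,20); print((np.array(manip.current_force())-f0).round(2))
c=cam("wrist"); im,d=manip.get_image("wrist"); np.savez("w5.npz",im=im,d=d,K=c[0],D=c[1],p=c[2],R=c[3]); save("w5.png",im)
P,_,_=cloud("w5")
try: print(hpose(P,(619.6,107.8,.042),(53,66)))
except Exception as e: print(e)
print(manip.current_time(),manip.current_gripper_width())
E
```

```text
[-0.590339    0.76101722 -1.03203717]
-36 [ 0.29 -1.28 -0.64] [503.26 102.02  56.76]
-26 [ 0.69 -1.5  -0.17] [513.69 102.49  56.96]
-16 [ 0.6  -0.74 -0.41] [523.68 102.9   56.96]
-8 [ 0.44 -1.29 -1.55] [531.7  103.25  56.97]
-3 [ 1.31 -1.12 -0.7 ] [536.68 103.45  57.01]
0.5 [-0.26 -0.3  -0.61] [540.06 103.61  57.02]
[ 1.09 -0.47 -0.07]
((np.float64(619.8746971318866), np.float64(107.81361043188164), np.float64(0.04293121621934502)), {'width': np.float64(53.17123547780446), 'slopes': (np.float64(-0.01725791267579557), np.float64(0.016481890708191664)), 'back': np.float64(-26.392907297108504), 'inner': np.float64(-12.32797036150467)})
23.725 0.2421885583016185
```

View pics/w5.png

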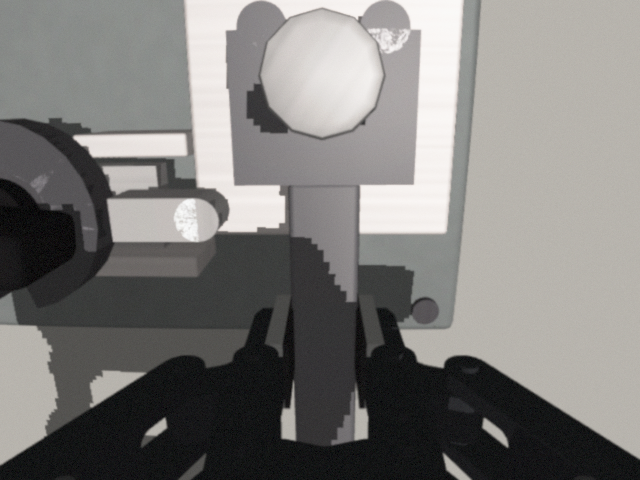

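w5 shows the column (320,75) inside the collar, the bar along the rib and the bolt nose held back at (205,218), with no contact forces. Next: lower, release, lift, and look.

```bash
python3 - <<'E'
from h import *
s=.042; U=np.array([np.cos(s),np.sin(s)]); h=np.array([619.3,106.93])
p=h-79.5*U
f0=np.array(manip.current_force()); manip.line_to([p[0],p[1],54.0],15); print((np.array(manip.current_force())-f0).round(2))
manip.set_gripper(0.6); manip.dwell(.3)
manip.line_to([p[0],p[1],165],150)
q=[577.8,211.1]; manip.move_pose([570,150,195],ori(s-np.pi/2)); manip.dwell(.3)
c=cam("wrist"); im,d=manip.get_image("wrist"); np.savez("w6.npz",im=im,d=d,K=c[0],D=c[1],p=c[2],R=c[3]); save("w6.png",im)
P,_,_=cloud("w6")
print(hpose(P,(619.6,107.8,.042),(54,66)))
m=(np.hypot(P[...,0]-q[0],P[...,1]-q[1])<50)&(P[...,2]>86)&(P[...,2]<97); print("knob",cv2.minAreaRect(P[m][:,:2].astype(np.float32)))
m=(np.hypot(P[...,0]-612,P[...,1]-107)<60)&(P[...,2]>54)&(P[...,2]<66);k=P[m]
A=np.c_[k[:,:2]-k[:,:2].mean(0),np.ones(len(k))]; print("plane",np.linalg.lstsq(A,k[:,2],rcond=None)[0])
m=(np.hypot(P[...,0]-619.5,P[...,1]-107.8)<20)&(abs(P[...,2]-131)<5); print("col",cv2.minEnclosingCircle(P[m][:,:2].astype(np.float32)))
print(manip.current_time())
for a in (-.048,-1.529,-1.65):
    try: print(a,manip.solve_ik([q[0],q[1],76],ori(a)))
    except Exception as e: print(e)
E
```

```text
[-2.38  0.36  7.68]
((np.float64(620.0901146123584), np.float64(107.91780130270176), np.float64(0.046739564288074686)), {'width': np.float64(53.320195981534845), 'slopes': (np.float64(-0.013037964825392531), np.float64(0.013141937175715978)), 'back': np.float64(-26.483301561913816), 'inner': np.float64(7.449814043368214)})
knob ((577.9564819335938, 210.7451629638672), (59.427223205566406, 16.891450881958008), 85.95265197753906)
plane [ 5.58983405e-03 -1.94987592e-02  5.94175868e+01]
col ((619.5650634765625, 108.14086151123047), 7.9847917556762695)
26.275
-0.048 [ 2.25767051e-01  6.68836991e-01  1.46364513e+00 -4.44089210e-16
  1.00911053e+00  2.73767051e-01]
-1.529 [0.22576705 0.66883699 1.46364513 0.         1.00911053 1.75476705]
-1.65 [ 2.25767051e-01  6.68836991e-01  1.46364513e+00 -4.44089210e-16
  1.00911053e+00  1.87576705e+00]
```

```bash
python3 - <<'E'
from h import *
q=[577.6,210.3]; a=-.06
manip.set_gripper(0.8); manip.move_pose([q[0],q[1],150],ori(a)); manip.line_to([q[0],q[1],76],100)
manip.set_gripper(0.0,50); print("w",manip.current_gripper_width(),np.round(manip.current_force(),1))
j0=np.array(manip.current_qpos())
for d in (.4,.8,1.15,1.35,1.469):
    j=j0.copy(); j[5]+=d; manip.set_joints(j); print(d,np.round(manip.current_force(),1),np.round(manip.current_ft_torque(),2))
manip.dwell(.4)
print(np.round(manip.current_ft_torque(),2),manip.current_time())
manip.set_gripper(0.5); manip.dwell(.3)
p=manip.current_tool_pos(); manip.line_to([p[0],p[1],165],150)
manip.move_pose([570,150,195],ori(.042-np.pi/2)); manip.dwell(.3)
c=cam("wrist"); im,d=manip.get_image("wrist"); np.savez("w7.npz",im=im,d=d,K=c[0],D=c[1],p=c[2],R=c[3]); save("w7.png",im)
for n in ("w6","w7"):
    P,_,_=cloud(n)
    print(hpose(P,(619.6,107.8,.042),(54,66)))
    m=(np.hypot(P[...,0]-q[0],P[...,1]-q[1])<50)&(P[...,2]>86)&(P[...,2]<97); print("knob",cv2.minAreaRect(P[m][:,:2].astype(np.float32)))
    for t in (manip.tip_of("wrist","bolt_nose") if n=="w7" else []): print(t["at"],t["score"],atz(c,[t["at"]],50))
print(manip.current_time())
E
```

```text
w 0.1779095188955155 [-6.9 -0.2  6.1]
0.4 [-0.6  0.1  0.4] [-0.03 -0.05 -0.14]
0.8 [-1.6 -0.7  1. ] [-0.07  0.18 -0.16]
1.15 [-2.1  0.3  1.1] [-0.03  0.22 -0.13]
1.35 [-1.1  1.3  0.5] [ 0.03  0.2  -0.79]
1.469 [-1.8 -0.4  1.9] [ 0.06  0.35 -0.14]
[ 0.11  0.5  -0.02] 31.5583
((np.float64(620.0901146123584), np.float64(107.91780130270176), np.float64(0.046739564288074686)), {'width': np.float64(53.320195981534845), 'slopes': (np.float64(-0.013037964825392531), np.float64(0.013141937175715978)), 'back': np.float64(-26.483301561913816), 'inner': np.float64(7.449814043368214)})
knob ((577.9564819335938, 210.7451629638672), (59.427223205566406, 16.891450881958008), 85.95265197753906)
((np.float64(621.0292211009933), np.float64(109.12016560249725), np.float64(-0.019018183613141965)), {'width': np.float64(53.12683850302725), 'slopes': (np.float64(-0.06344119218426422), np.float64(0.06269232832812972)), 'back': np.float64(-55.61296735716951), 'inner': np.float64(6.358799647760315)})
knob ((578.3212280273438, 211.33497619628906), (59.52176284790039, 16.902210235595703), 2.798877239227295)
[364.3, 210.3] 0.83 [[581.02429261 125.27183205  50.        ]]
33.7583
```

View pics/w7.png

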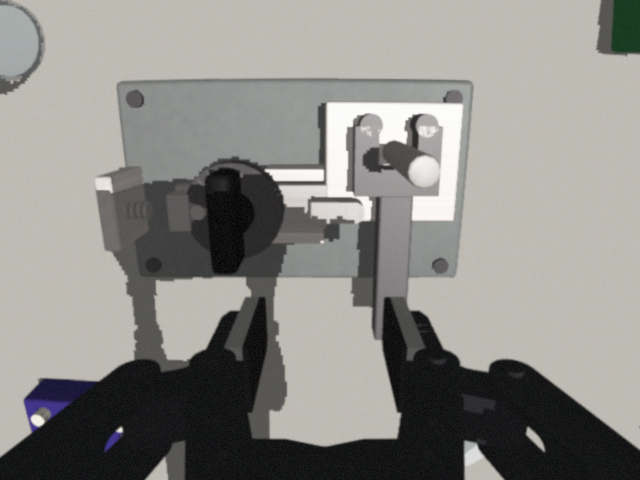

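w7 shows the knob at (225,222) parallel to the bar. The bolt nose, at (360,210), has shot in behind the collar's shoulder at (355,193), and the hanger is flat around the column. The last fit was disturbed by the nose, so I'll refit without it and hand in.

```bash
python3 - <<'E'
from h import *
P,im,c=cloud("w7"); s=.042
d=P[...,:2]-[619.5,107.9]; u=d@[np.cos(s),np.sin(s)]; v=d@[-np.sin(s),np.cos(s)]
Q=P.copy(); Q[(u<-28)]=np.nan
print(hpose(Q,(619.6,107.9,.042),(54,66)))
m=(abs(u+37.5)<4)&(P[...,2]>50)&(P[...,2]<60)&(v>12)&(v<60); print("nose tip v",np.percentile(v[m],[1,5,50]),m.sum())
print(np.round(manip.current_force(),2),manip.current_tool_pos().round(1))
manip.close_job()
E
```

```text
((np.float64(621.0000828137087), np.float64(109.12001952819163), np.float64(-0.015425489027875593)), {'width': np.float64(53.13301300684198), 'slopes': (np.float64(-0.05899574130460773), np.float64(0.06003203781823225)), 'back': np.float64(-28.667909070536034), 'inner': np.float64(6.388466915060334)})
nose tip v [19.88874798 21.30129082 37.29021021] 643
[-0.31  0.21  0.25] [569.8 150.6 194.5]
the job is handed in; nothing more can be done
```

I drew the hanger out of the riser, laid it on the bench and let go. I then took it again by its bar and slid the collar onto the column and down to the ledge. After that I turned the knob about 1.47 rad clockwise, let go, backed off and handed in at about 34 s of the 72 s allowed.

**What the last checks showed:**
- **Knob:** its bar lies along the stand's x axis to within about 0.4°, which is the notch angle.
- **Bolt:** depth readings put the nose tip about 20 mm from the stand's axis, its dropped-in position. The picture shows it behind the collar's shoulder.
- **Hanger:** before I turned the knob, it lay within about 1 mm of the column's axis and within 0.005 rad of the rib. A plane fit to its top showed about 0.02 rad of tilt.
- **Gripper:** it was about 195 mm above the bench, with about 0.5 N on the force reading.

**One check that disagreed:** the hanger fit after the bolt dropped in gave a position about 1.9 mm off the axis and -0.015 rad instead of 0.042. The edge slopes of that fit were inconsistent even after I cut away the points near the bolt, so I don't trust it much. Both values are still inside the limits.

I did not measure the bystanders again at the end. Nothing I saw suggested contact with any of them.

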